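# Prop the ice chest and stand a bottle in it

### The arm

A 6-joint arm with a two-finger parallel gripper is mounted at the origin on the work surface. World frame = base frame: x ahead of the robot, y to its left, z up, the work surface at z = 0. Lengths are in m, angles in rad, forces in N, time in s.
With the tool pointing down it reaches from about 0.275 to 0.85 m from the base axis. Payload 19 kg.
Tool frame: the origin (TCP) lies midway between the tips of the shut fingers; the grasp point (between the pads) lies 19 mm behind it; z points along the fingers, y is the line along which they close (so a half turn about z gives the same grasp; the last joint's range is limited). The gripper opens to 85 mm and grips with 20 to 120 N. Pads are 22 mm wide; open, the fingers measure 114 mm over their backs; the gripper's body (76 mm by 85 mm) begins 54 mm behind the grasp point. The pads swing forward as they close: fully open they stand 13 mm farther back than shut.
Start: joints at [-1.384, 0.15, 1.437, -0, 1.554, -0.134], TCP at [0.181, -0.546, 0.231] pointing down, gripper open.
Joint ranges: [-2.8, 2.8], [-0.68, 2.1], [0.12, 2.68], [-1.39, 4.53], [0.16, 2.79], [-2.81, 2.81]. Speed limits (rad/s): [1.89, 1.89, 2.22, 3.01, 3.01, 3.01].

### API

Orientations are given as a unit quaternion [x, y, z, w].
In Python, from station import robot gives the robot as it stands. Calls block until the motion is done:
- robot.move_pose(position, orientation): joint-space move of the TCP to a pose.
- robot.servo_line(position, v=0.15, ori=None, threshold=None): straight line of the TCP; ori=None keeps the orientation; v is the mean speed in m/s. With threshold (N) it stops when the force on the tool has changed by that much, and returns True; else False.
- robot.set_joints(angles): joint-space move.
- robot.ungrasp() and robot.clamp(): open the fingers fully, or close them until they stop; the grip force is fixed at half the most.
- robot.sleep(seconds).
- robot.inverse_kinematics(position, orientation): joint angles nearest the present ones, or None.
- robot.sense(): the state.
- robot.read_camera(name): name is "scene" or "top"; returns the picture (480x640x3 uint8, red, green, blue); there is no depth.
- robot.camera_info(name): a dict with "fx", "fy", "cx", "cy" (pixels), "R" (3x3) and "t" (3): a world point X has camera coordinates R X + t. Camera axes: x right, y down, z forward; pixel columns grow to the right and rows downward; lengths in m; the calibration is good to about 2 mm. A picture is of the moment at which its call begins. camera_info takes no time and is no camera call.
A pose or a line that the arm cannot do raises robot.PlanningError and nothing moves.
- robot.hand_in(): hands the job in; it is judged then, once.
The state is a dict: "time": time; "q": joint angles; "qvel": joint speeds; "joint_efforts": joint torques, N m; "tcp_pos": TCP position; "eef_rot": TCP orientation; "contact_force": force on the tool from outside, world axes, zero at the start; "ft_torque": the same for the moment, N m; "width": finger opening in m; "gripper_force": force on a finger pad.
Only numpy, scipy, OpenCV 4.12 (cv2) and the standard library are available. Lean on these libraries where they do the work, as an engineer would, in place of code of your own. Each camera call takes 0.05 s, during which the arm holds its last target. There are 200 camera calls.

### The job

Open the ice chest on the dinner table and prop its lid on the strap stay: raise it until the stay drops over its stud, then let the lid down gently so that it rests there by itself. Then stand the square bottle that is lying on the table upright on the chest floor in the empty wire ring, beside the bottle already in the other ring, and let go. Do not let the lid fall or drop the bottle, and leave everything else where it is.

Things in the scene. Friction and masses are not known exactly. Their poses are not given: they have to be found in the camera images.
- chest: Steel ice chest, fixed; origin on the table; x axis from handle side to hinge side (about world +y). Tub x -115 to 125, y -180 to 180, rim 158 high, walls 9, floor 12 mm up. A fixed deck covers x > 85, the hinged lid the rest; closed top 175 mm up. On the inside of the handle-side wall, two wire rings, 80 mm inside, 75 mm above the table, at x -62, y 90 (empty) and -10 (full).
- lid (a joint): Lid angle, rad: 0 shut, opens to a stop at 1.48. Lid about 0.7 kg, 360 mm wide, 16 thick, reaching 205 from the hinge; it falls shut if let go. On the chest's -y end an aluminium strap stay, pivoted on the lid, rides over a stud on the chest by its own weight. Just past 1.30 rad its notch drops over the stud by itself; let back down, the lid then rests on it at 1.30.
- lid_handle (a point): Middle of the lid's round handle bar: 12 mm thick, 120 mm long along the chest's y axis, on posts at its ends, axis 35 mm above the lid's top face and 170 mm from the hinge, lid edge 35 mm beyond it. It moves with the lid and can turn between the fingers.
- lid_hinge (a point): Middle of the lid's hinge axis, 175 mm above the table, level with the closed lid's top face; the axis runs along the chest's y axis. Opening swings the handle up and over towards the chest's +x.
- free_ring (a point): Centre of the empty ring, taken on the chest floor (12 mm above the table): the bottle's base goes here. Axes as the chest's.
- full_ring (a point): The same for the ring that already holds a bottle, 100 mm from the empty one along the chest's -y.
- bottle: Square glass bottle, filled, about 0.45 kg, 140 mm long: body 52 x 52 x 92 mm with rounded edges (65 mm over the corners), shoulder to 106, round neck 26 mm, steel cap 32 mm thick from 118 to 140 mm. Origin at the centre of its base, z axis from base to cap. It starts lying on one flat side (origin 26 mm up), cap pointing back and to the right as seen from the robot (world -x, -y).
- iced_bottle: A second bottle of the same make, standing in the full ring; origin at the centre of its base, z up. Must stay upright in its ring.
- goblet_a: Stemmed glass, 142 mm high, 78 mm wide; bystander, to be left where it is; origin at the centre of its underside
- goblet_b: Second stemmed glass, 142 mm high, 78 mm wide; bystander, to be left where it is; origin at the centre of its underside
- mill: Wooden pepper mill, 134 mm high, 54 mm wide; bystander, to be left where it is; origin at the centre of its underside
- votive: Glass candle cup, 75 mm high, 72 mm wide; bystander, to be left where it is; origin at the centre of its underside
- scoop: Aluminium ice scoop, about 210 mm long, lying beyond the chest's hinge side; bystander, to be left; origin under the back of its bowl
Mind the look-alikes: they are no part of the job. What is shaped like the bottle but orange is not meant.

How it is judged:
By the outcome, as a careful person would: the job done as asked, in the order asked, and still so for the second after the job is handed in, with the robot touching nothing.
It also fails if it takes over 72 s, if anything falls off the work surface, if the arm or the gripper's body presses on something with over 40 N, if the wrist force passes 120 N, or if a joint passes its speed limit or range.

## Working session

There is one attempt and no reset: what is moved stays moved. The work goes in short steps, each a Python script; the robot and the scene stay as the last script left them, time stands still between calls to the robot, and variables do not carry over. Pictures are saved under pics/ and viewed, at most 10 in all, crops included, and the job is handed in when it is done.

```bash
ls; mkdir -p pics
python3 - <<'E'
from station import robot
import cv2
for n in("scene","top"):
    cv2.imwrite(f"pics/{n}0.png",robot.read_camera(n)[:,:,::-1]); print(n,robot.camera_info(n))
print(robot.sense())
E
```

```text
pics
scene {'fx': 602.3329829346964, 'fy': 602.3329829346964, 'cx': 318.4588251348364, 'cy': 231.70763038290818, 'R': array([[-0.89163845, -0.45272604,  0.00447261],
       [-0.43128453,  0.84632115, -0.31262465],
       [ 0.13774806, -0.28067713, -0.94986621]]), 't': array([0.46738858, 0.21862823, 1.51515144])}
top {'fx': 577.3334230870213, 'fy': 577.3334230870213, 'cx': 321.4723076902421, 'cy': 238.88163430962584, 'R': array([[-0.02097804, -0.99977533, -0.00303603],
       [-0.99735759,  0.02113838, -0.06950546],
       [ 0.06955402,  0.00156992, -0.99757695]]), 't': array([0.02508603, 0.51427938, 1.40796381])}
{'time': 0.1, 'q': array([-1.38401860e+00,  1.50927409e-01,  1.43791939e+00,  7.19377086e-07,
        1.55374892e+00, -1.33989766e-01]), 'qvel': array([ 5.04055722e-04, -1.68813001e-03, -1.92144689e-03,  4.19909518e-05,
        6.63285546e-04,  7.50381582e-04]), 'joint_efforts': array([ 3.80105383e-03, -7.14378977e+01, -5.71794963e+01, -1.53818851e-04,
        6.97498588e-03, -3.56096882e-05]), 'tcp_pos': array([ 0.18124582, -0.54548615,  0.23076439]), 'eef_rot': array([ 9.87165950e-01,  1.59697012e-01, -1.28764586e-05, -5.01369772e-04]), 'contact_force': array([-0.73027841,  0.81405591, -0.09151465]), 'ft_torque': array([-0.00760858,  0.02530253, -0.02741266]), 'gripper_force': 0.0, 'width': 0.08554200105364565}
```

View pics/scene0.png

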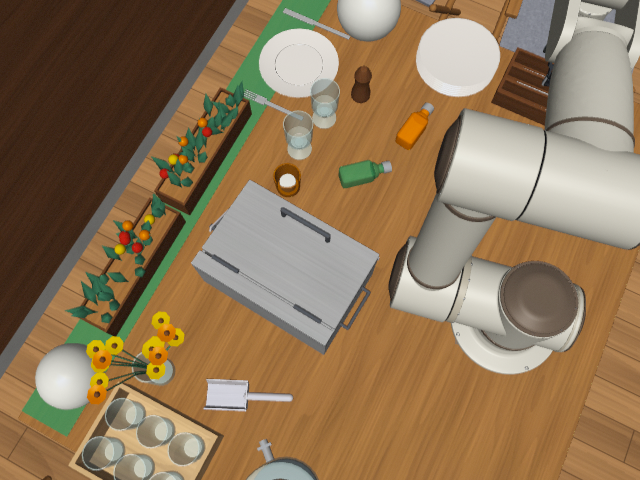

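View pics/top0.png

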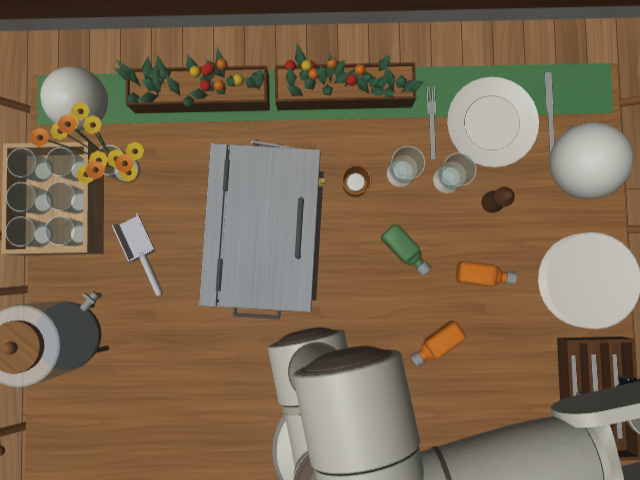

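The bottle candidates in the top view are green at (405,250), orange at (487,273) and orange at (438,343). The green one fits: it isn't orange, and its cap points to -x, -y. I'll check it and the chest corners in enlarged crops.

Run:
```python
import cv2
a=cv2.imread("pics/top0.png"); b=cv2.imread("pics/scene0.png")
cv2.imwrite("pics/c1.png",cv2.resize(a[130:330,190:450],None,fx=3,fy=3,interpolation=cv2.INTER_CUBIC))
cv2.imwrite("pics/c2.png",cv2.resize(b[150:350,185:405],None,fx=3,fy=3,interpolation=cv2.INTER_CUBIC))
```

```text
(no output)
```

View pics/c1.png

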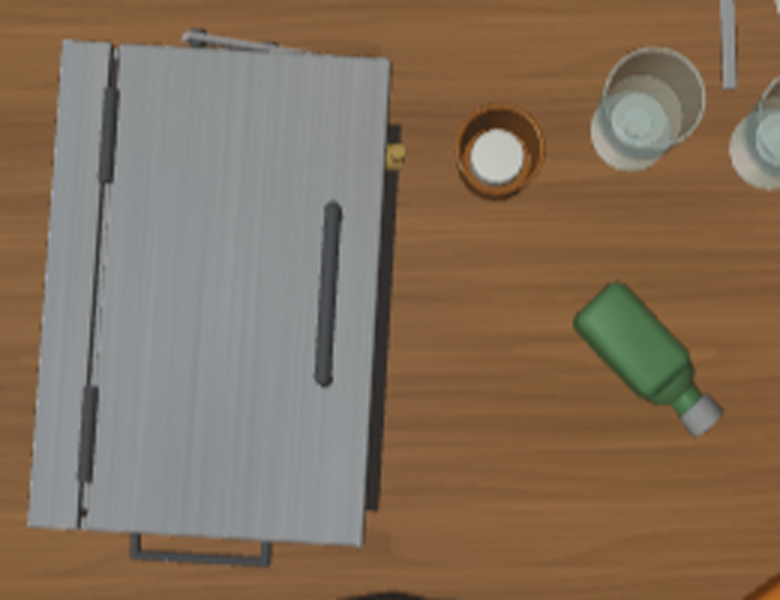

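View pics/c2.png

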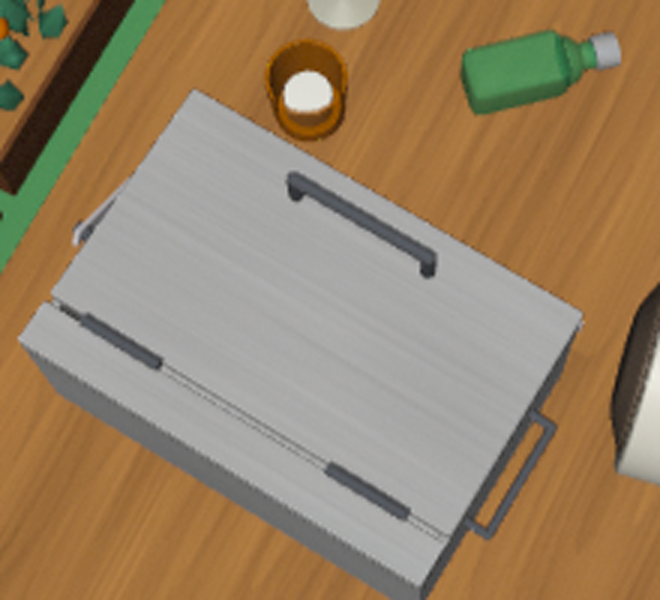

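Crop c1 confirms the green bottle, with its body centre at c1 (635,342) and its cap at (700,414), i.e. top view (423,268). The lid's corners and bar are sharp in both views. Next I'll fit the chest and bottle poses to both images.

```bash
cat > fit.py <<'E'
import numpy as np,cv2
from scipy.optimize import least_squares,minimize
from station import robot
C={n:robot.camera_info(n) for n in("scene","top")}
def proj(n,X):
    c=C[n];p=np.asarray(X)@c["R"].T+c["t"];return np.c_[c["fx"]*p[:,0]/p[:,2]+c["cx"],c["fy"]*p[:,1]/p[:,2]+c["cy"]]
def T(p,X):
    X=np.asarray(X,float);c,s=np.cos(p[2]),np.sin(p[2]);return np.c_[p[0]+c*X[:,0]-s*X[:,1],p[1]+s*X[:,0]+c*X[:,1],X[:,2]]
def run():
    m=1e-3*np.array([[125,-180,175],[-120,-180,175],[-120,180,175],[125,180,175],[-85,-60,210],[-85,60,210]])
    cr=lambda a,o:(np.array(a)+.5)/3-.5+o
    pt=cr([(64,40),(389,59),(363,545),(29,526),(333,205),(323,381)],(190,130))
    ps=cr([(195,90),(582,317),(20,340),(293,180),(432,263)],(185,150)); ms=m[[1,2,0,4,5]]
    f=lambda p:np.r_[(proj("top",T(p,m))-pt).ravel(),(proj("scene",T(p,ms))-ps).ravel()]
    r=least_squares(f,[.5,.1,np.pi/2]);print("chest",r.x);print(f(r.x).reshape(-1,2).round(1).tolist())
    # bottle: silhouette of green part; local x = base->cap
    a=np.linspace(0,2*np.pi,48);r0=.0103
    sq=np.c_[np.sign(np.cos(a))*(.026-r0)+r0*np.cos(a),np.sign(np.sin(a))*(.026-r0)+r0*np.sin(a)]
    ring=lambda x,s:np.c_[np.full(len(s),x),s[:,0],s[:,1]+.026]
    ci=np.c_[np.cos(a),np.sin(a)]*.013
    parts=[np.r_[ring(0,sq*.93),ring(.003,sq),ring(.092,sq)],np.r_[ring(.092,sq),ring(.106,ci)],np.r_[ring(.1,ci),ring(.118,ci)]]
    M={}
    for n,box in(("top",(375,215,435,280)),("scene",(325,145,400,195))):
        h=cv2.cvtColor(cv2.imread(f"pics/{n}0.png"),cv2.COLOR_BGR2HSV);k=cv2.inRange(h,(45,60,20),(90,255,255))
        z=np.zeros_like(k);x0,y0,x1,y1=box;z[y0:y1,x0:x1]=k[y0:y1,x0:x1];M[n]=z
    def cost(p):
        e=0
        for n in M:
            S=8;im=np.zeros((480*2,640*2),np.uint8)
            for q in parts:
                cv2.fillConvexPoly(im,cv2.convexHull(np.round(((proj(n,T(p,q))+.5)*2-.5)*16).astype(np.int32)),255,shift=4)
            im=cv2.resize(im,(640,480),interpolation=cv2.INTER_AREA);e+=np.abs(im.astype(float)-M[n]).sum()/M[n].sum()
        return e
    best=min((minimize(cost,[x,y,w],method="Nelder-Mead",options=dict(initial_simplex=np.array([[x,y,w]]*4)+np.r_[np.zeros((1,3)),np.diag([.02,.02,.2])])) for x,y,w in [(.52,-.16,-2.3),(.5,-.15,-2.4),(.53,-.18,-2.1)]),key=lambda r:r.fun)
    print("bottle",best.x,best.fun)
    c=r.x
    for nm,X in dict(handle=[-.085,0,.21],hinge=[.085,0,.175],free=[-.062,.09,.012],full=[-.062,-.01,.012]).items(): print(nm,T(c,[X])[0].round(4))
    print("cap",T(best.x,[[.129,0,.026]])[0].round(4), "cap px",proj("top",T(best.x,[[.129,0,.026]])))
if __name__=="__main__":run()
E
python3 fit.py
```

```text
chest [0.53337774 0.14753897 1.49201252]
[[-1.3, 0.0], [0.4, -0.1], [-0.6, 0.7], [-1.4, 0.5], [-0.6, 1.7], [-0.6, -1.2], [-0.2, -1.3], [1.5, -1.5], [-1.1, -0.4], [0.8, -0.1], [-0.7, -1.7]]
bottle [ 0.53424581 -0.14793828 -2.42563729] 0.3051376274038958
handle [0.5267 0.0628 0.21  ]
hinge [0.5401 0.2323 0.175 ]
free [0.4388 0.0928 0.012 ]
full [0.5385 0.0849 0.012 ]
cap [ 0.4369 -0.2326  0.026 ] cap px [[423.03149825 268.23389477]]
```

The fits agree with the given sizes, and the predicted cap pixel (423.0,268.2) matches the one I read. Next I'll check reach for the lid arc and the bottle moves.

```bash
cat > h.py <<'E'
import numpy as np
from scipy.spatial.transform import Rotation as Ro
from station import robot
CH=np.array([0.5334,0.1475,1.4920]); BO=np.array([0.5342,-0.1479,-2.4256])
c,s=np.cos(CH[2]),np.sin(CH[2]); ex=np.array([c,s,0]); ey=np.array([-s,c,0]); ez=np.array([0,0,1.])
def chest(x,y,z): return np.array([CH[0],CH[1],0])+x*ex+y*ey+z*ez
def quat(z,y,flip=False):
    z=z/np.linalg.norm(z); y=y-z*(y@z); y/=np.linalg.norm(y)
    if flip:y=-y
    return Ro.from_matrix(np.c_[np.cross(y,z),y,z]).as_quat()
def lid(a,t,flip,back=0.,g=.019):
    "tool pose holding the bar, lid angle a, tool tilted t towards chest -x, backed off by back"
    h=chest(.085-.17*np.cos(a)+.035*np.sin(a),0,.175+.17*np.sin(a)+.035*np.cos(a))
    d=-np.sin(t)*ex-np.cos(t)*ez
    return h+d*(g-back),quat(d,ex,flip)
u=np.array([np.cos(BO[2]),np.sin(BO[2]),0]) # base->cap
G=.131
def pick(th,flip,back=0.,g=.017):
    p=np.array([BO[0],BO[1],.026])+u*G
    d=-u*np.cos(th)-ez*np.sin(th)
    return p+d*(g-back),quat(d,np.cross(ez,u),flip)
def place(th,flip,base,az=None,g=.017):
    "bottle upright, base at point; tool leaning towards l"
    l=-ex if az is None else np.array([np.cos(az),np.sin(az),0])
    d=-ez*np.cos(th)-l*np.sin(th)
    # body dir l at lean; at pick body leans (-u_tool) so l=-u rotated -> y axis = cross(ez,-l)
    return base+ez*G+d*(g),quat(d,np.cross(ez,-l),flip)
E
python3 - <<'E'
from h import *
f=lambda P:(lambda q:"-" if q is None else np.array(q).round(2).tolist())(robot.inverse_kinematics(*P))
for fl in(0,1):
    for a,t in((0,0),(0,-.3),(.6,.2),(1,.5),(1.36,.7),(1.36,.9),(1.36,1.1),(1.36,1.3)):print("lid",fl,a,t,f(lid(a,t,fl)))
    for th in(.5,.6,.7,.9):
        print("th",th,fl,"pick",f(pick(th,fl)),"place",f(place(th,fl,chest(-.062,.09,.014))),"above",f(place(th,fl,chest(-.062,.09,.2))))
# handedness check: bottle axis in tool frame must be equal
for P,b in((pick(.5,0),u),(place(.5,0,chest(0,0,0)),ez)):print(Ro.from_quat(P[1]).as_matrix().T@b)
E
```

```text
lid 0 0 0 [-0.03, 0.07, 1.6, -0.0, 1.46, -1.52]
lid 0 0 -0.3 [-0.2, 0.06, 1.65, 0.3, 1.48, -1.73]
lid 0 0.6 0.2 [0.17, 0.11, 1.39, -0.19, 1.68, -1.34]
lid 0 1 0.5 [0.4, 0.26, 1.21, -0.46, 1.89, -1.19]
lid 0 1.36 0.7 [0.54, 0.41, 1.05, -0.63, 2.04, -1.14]
lid 0 1.36 0.9 [0.59, 0.48, 1.04, -0.8, 2.11, -1.15]
lid 0 1.36 1.1 [0.63, 0.55, 1.04, -0.97, 2.17, -1.18]
lid 0 1.36 1.3 [0.65, 0.61, 1.06, -1.14, 2.23, -1.22]
th 0.5 0 pick [-1.22, 0.42, 2.01, 0.98, 1.41, -0.91] place [-0.3, -0.06, 1.95, 0.49, 1.39, 2.79] above -
th 0.6 0 pick [-1.18, 0.36, 2.02, 0.93, 1.35, -0.83] place [-0.36, -0.04, 1.96, 0.58, 1.43, 2.71] above -
th 0.7 0 pick [-1.15, 0.31, 2.02, 0.87, 1.29, -0.76] place [-0.42, -0.01, 1.98, 0.66, 1.47, 2.63] above -
th 0.9 0 pick [-1.05, 0.22, 2.01, 0.72, 1.18, -0.58] place [-0.51, 0.07, 2.0, 0.79, 1.56, 2.49] above [-0.51, -0.11, 1.77, 0.83, 1.84, 2.8]
lid 1 0 0 [-0.03, 0.07, 1.6, -0.0, 1.46, 1.62]
lid 1 0 -0.3 [-0.2, 0.06, 1.65, 0.3, 1.48, 1.42]
lid 1 0.6 0.2 [0.17, 0.11, 1.39, -0.19, 1.68, 1.81]
lid 1 1 0.5 [0.4, 0.26, 1.21, -0.46, 1.89, 1.95]
lid 1 1.36 0.7 [0.54, 0.41, 1.05, -0.63, 2.04, 2.01]
lid 1 1.36 0.9 [0.59, 0.48, 1.04, -0.8, 2.11, 1.99]
lid 1 1.36 1.1 [0.63, 0.55, 1.04, -0.97, 2.17, 1.96]
lid 1 1.36 1.3 [0.65, 0.61, 1.06, -1.14, 2.23, 1.93]
th 0.5 1 pick [-1.22, 0.42, 2.01, 0.98, 1.41, 2.24] place [-0.3, -0.06, 1.95, 0.49, 1.39, -0.35] above [-0.3, -0.17, 1.66, 0.49, 1.74, -0.16]
th 0.6 1 pick [-1.18, 0.36, 2.02, 0.93, 1.35, 2.31] place [-0.36, -0.04, 1.96, 0.58, 1.43, -0.43] above [-0.36, -0.16, 1.69, 0.59, 1.77, -0.21]
th 0.7 1 pick [-1.15, 0.31, 2.02, 0.87, 1.29, 2.39] place [-0.42, -0.01, 1.98, 0.66, 1.47, -0.51] above [-0.42, -0.15, 1.72, 0.67, 1.79, -0.26]
th 0.9 1 pick [-1.05, 0.22, 2.01, 0.72, 1.18, 2.57] place [-0.51, 0.07, 2.0, 0.79, 1.56, -0.65] above [-0.51, -0.11, 1.77, 0.83, 1.84, -0.35]
[-4.79425539e-01 -6.35232420e-17 -8.77582562e-01]
[-0.47942554  0.         -0.87758256]
```

Run:
```python
from h import *
robot.move_pose(*lid(0,0,0,back=.12))
robot.servo_line(lid(0,0,0)[0],v=.1)
S=lambda k:(lambda s:print(k,round(s["time"],1),s["width"].__round__(4),s["contact_force"].round(1),s["tcp_pos"].round(4)))(robot.sense())
S("at");robot.clamp();S("grip")
for a in np.linspace(0,1.36,13)[1:]:
    p,o=lid(a,.85*a,0);robot.servo_line(p,v=.1,ori=o)
    S(round(a,2))
    if np.linalg.norm(robot.sense()["contact_force"])>45: print("stop");break
import cv2
cv2.imwrite("pics/lid1.png",cv2.resize(robot.read_camera("scene")[:,:,::-1][100:400,100:500],None,fx=2,fy=2))
```

```text
at 4.0 0.0857 [ 0.7 -0.3 -0.4] [0.527  0.0628 0.1916]
grip 4.6 0.0102 [-2.3 -4.6  2.4] [0.5267 0.0622 0.1912]
0.11 5.0 0.0098 [-0.4 -9.7 -0.5] [0.5269 0.0654 0.2102]
0.23 5.3 0.0098 [ -0.9 -11.3   0. ] [0.5273 0.0707 0.2287]
0.34 5.7 0.0098 [ -0.9 -12.8   0.9] [0.5279 0.078  0.2464]
0.45 6.0 0.0098 [ -1.8 -13.9   3.3] [0.5287 0.0874 0.2633]
0.57 6.3 0.0101 [ -3.  -13.    7.4] [0.5295 0.0986 0.2791]
0.68 6.7 0.0102 [ -2.8 -12.7   7.7] [0.5306 0.1115 0.2934]
0.79 7.0 0.0099 [ -3.  -11.5   9.6] [0.5317 0.1259 0.3061]
0.91 7.4 0.0099 [ -3.2 -11.    9.7] [0.5329 0.1415 0.317 ]
1.02 7.7 0.0101 [-4.2 -7.7 12.9] [0.5342 0.1585 0.3263]
1.13 8.1 0.0096 [-5.  -6.1 14. ] [0.5356 0.1761 0.3333]
1.25 8.4 0.0098 [-5.1 -4.8 14.7] [0.5371 0.1945 0.3384]
1.36 8.7 0.0097 [-4.3 -3.4 15.6] [0.5386 0.2133 0.3413]
```

View pics/lid1.png

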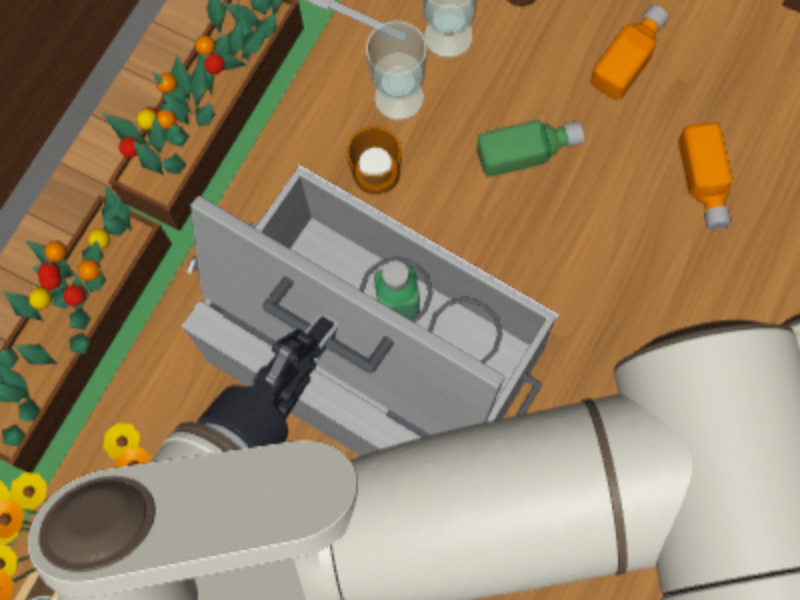

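The lid is open to about 78° and the bar is in the fingers. Both rings are visible: the bottle at (395,290) and the empty ring at (465,330). Next I'll lower it onto the stay, stopping on contact.

Run:
```python
from h import *
S=lambda k:(lambda s:print(k,round(s["time"],1),s["width"].__round__(4),s["contact_force"].round(1),s["tcp_pos"].round(4)))(robot.sense())
for a in np.arange(1.345,1.255,-.015):
    p,o=lid(a,1.156,0);st=robot.servo_line(p,v=.02,ori=o,threshold=10);S((round(a,3),st))
    if st:break
```

```text
(np.float64(1.345), False) 9.1 0.0098 [-3.5 -4.  12.4] [0.5383 0.2101 0.3412]
(np.float64(1.33), False) 9.3 0.0098 [-4.3 -3.1 11.6] [0.5381 0.2075 0.3411]
(np.float64(1.315), False) 9.6 0.0099 [-4.1 -3.4 12.2] [0.5379 0.2049 0.3409]
(np.float64(1.3), False) 9.9 0.0097 [-4.1 -1.8 12.2] [0.5377 0.2024 0.3408]
(np.float64(1.285), False) 10.2 0.0097 [-2.7  2.7 14.1] [0.5375 0.2001 0.3405]
(np.float64(1.27), False) 10.5 0.0098 [-1.6 10.1 14.5] [0.5373 0.1979 0.3403]
(np.float64(1.255), True) 10.7 0.0099 [ 2.8 15.1  7.5] [0.5372 0.1962 0.3402]
```

The force in +y rises from about 1.29 rad downward, so the stay is carrying the lid. I'll ease back to that point, release and back off.

Run:
```python
from h import *
S=lambda k:(lambda s:print(k,round(s["time"],1),s["width"].__round__(4),s["contact_force"].round(1),s["tcp_pos"].round(4)))(robot.sense())
p,o=lid(1.288,1.156,0);robot.servo_line(p,v=.03,ori=o);S("rest")
robot.ungrasp();S("open")
robot.servo_line(lid(1.288,1.156,0,back=.09)[0],v=.12);S("back")
p=robot.sense()["tcp_pos"];robot.servo_line(p+[0,0,.12],v=.2);S("up")
import cv2
cv2.imwrite("pics/lid2.png",cv2.resize(robot.read_camera("scene")[:,:,::-1][100:400,100:500],None,fx=2,fy=2))
```

```text
rest 11.0 0.01 [-3.8  3.4 14. ] [0.5375 0.2008 0.3406]
open 11.7 0.0853 [-0.1  0.4 -0.4] [0.5376 0.2012 0.3403]
back 12.6 0.0855 [ 0.  -0.1 -0.3] [0.5441 0.2829 0.3763]
up 13.4 0.0854 [-0.2  0.3 -0.7] [0.5443 0.2828 0.4953]
```

View pics/lid2.png

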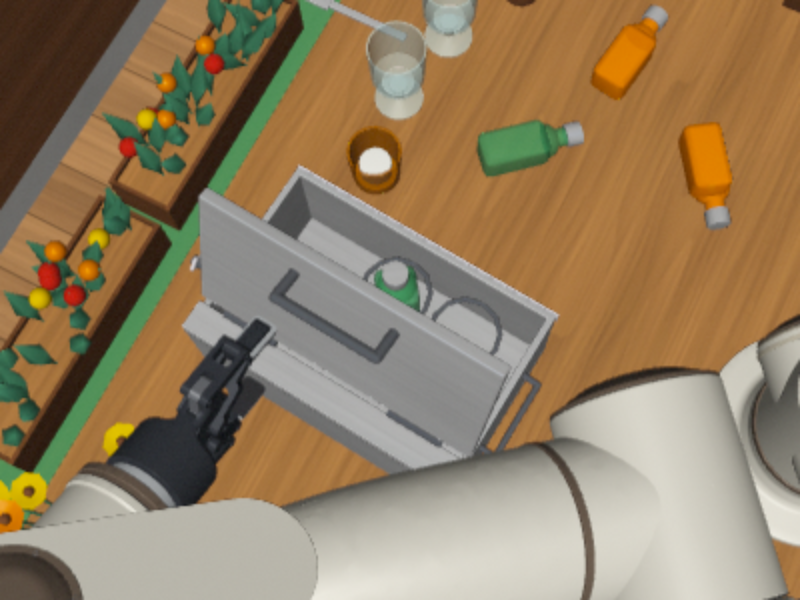

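The lid rests on its stay by itself, and nothing else has moved. A shallow grasp from the cap side would pass over the orange bottle at top (438,343). So I'll grip the body steeply, stand the bottle on free table, then regrasp the cap from above. First I'll check reach.

```bash
cat >> h.py <<'E'
def bpick(th,G,flip,back=0.,g=.014,hz=.031):
    d=-u*np.cos(th)-ez*np.sin(th)
    return np.array([BO[0],BO[1],hz])+u*G+d*(g-back),quat(d,np.cross(ez,u),flip)
def stand(th,G,flip,base,az,g=.014,hz=.031,back=0.):
    l=np.array([np.cos(az),np.sin(az),0]); d=-ez*np.cos(th)-l*np.sin(th)
    return base+ez*G+l*(hz-.026)+d*(g-back),quat(d,np.cross(ez,-l),flip)
E
python3 - <<'E'
from h import *
from fit import C
c=C["top"]
for px in((443,338),(418,358),(480,273),(512,278),(355,181),(497,200)):
    r=c["R"].T@np.array([(px[0]-c["cx"])/c["fx"],(px[1]-c["cy"])/c["fy"],1]);o=-c["R"].T@c["t"];print(px,(o+r*(.03-o[2])/r[2]).round(3))
f=lambda P:(lambda q:"-" if q is None else np.array(q).round(2).tolist())(robot.inverse_kinematics(*P))
B=np.array([.45,-.12,.002])
for fl in(0,1):
    for th in(.8,1.05,1.3):
        print(th,fl,"pick",f(bpick(th,.065,fl)))
        for az in np.radians([-60,-90,-120,-150,150,180]):print("   ",round(np.degrees(az)),f(stand(th,.065,fl,B,az)),f(stand(th,.065,fl,B+[0,0,.12],az)))
d=-ez
for fl in (0,1):print(f((chest(-.062,.09,.012+.131-.017),quat(-ez,ey,fl))),f((chest(-.062,.09,.2+.131-.017),quat(-ez,ey,fl))))
E
```

```text
(443, 338) [ 0.267 -0.275  0.03 ]
(418, 358) [ 0.221 -0.213  0.03 ]
(480, 273) [ 0.422 -0.37   0.03 ]
(512, 278) [ 0.409 -0.448  0.03 ]
(355, 181) [ 0.655 -0.071  0.03 ]
(497, 200) [ 0.6   -0.419  0.03 ]
0.8 0 pick [-0.97, 0.24, 2.01, 0.85, 1.16, -0.58]
    -60 [-0.63, 0.51, 1.55, 0.3, 1.83, 1.95] [-0.63, 0.38, 1.46, 0.33, 2.03, 2.02]
    -90 [-0.79, 0.38, 1.75, 0.53, 1.64, 2.21] [-0.79, 0.23, 1.66, 0.55, 1.84, 2.34]
    -120 [-0.92, 0.19, 2.0, 0.74, 1.39, 2.44] [-0.92, 0.02, 1.9, 0.72, 1.59, 2.62]
    -150 [-0.97, -0.04, 2.26, 0.94, 1.09, 2.69] -
    150 [-0.33, -0.28, 2.44, -0.63, 0.23, -0.82] [-0.33, -0.5, 2.29, -0.25, 0.58, -1.23]
    180 - [-0.8, -0.5, 2.29, 0.73, 0.88, -2.71]
1.05 0 pick [-0.83, 0.18, 1.97, 0.6, 1.07, -0.3]
    -60 [-0.66, 0.65, 1.46, 0.37, 2.01, 1.94] [-0.66, 0.52, 1.4, 0.42, 2.2, 2.03]
    -90 [-0.85, 0.51, 1.7, 0.63, 1.79, 2.15] [-0.85, 0.35, 1.64, 0.67, 1.97, 2.29]
    -120 [-1.01, 0.32, 2.0, 0.87, 1.53, 2.27] [-1.01, 0.12, 1.93, 0.88, 1.7, 2.48]
    -150 [-1.11, 0.08, 2.32, 1.16, 1.23, 2.37] [-1.11, -0.19, 2.23, 1.08, 1.39, 2.7]
    150 [-0.29, -0.2, 2.58,
[... 1650 characters left out ...]
, 2.45]
    180 [-0.96, -0.2, 2.58, 1.59, 0.79, -0.64] [-0.96, -0.55, 2.45, 1.16, 0.89, -0.01]
1.3 1 pick -
    -60 [-0.67, 0.79, 1.39, 0.45, 2.19, -1.2] [-0.67, 0.64, 1.37, 0.52, 2.35, -1.09]
    -90 [-0.88, 0.66, 1.66, 0.72, 1.95, -1.04] [-0.88, 0.48, 1.63, 0.79, 2.1, -0.88]
    -120 [-1.07, 0.48, 1.98, 0.98, 1.67, -1.0] [-1.07, 0.25, 1.96, 1.02, 1.81, -0.78]
    -150 [-1.2, 0.29, 2.34, 1.31, 1.41, -1.05] [-1.2, -0.05, 2.3, 1.27, 1.52, -0.69]
    150 [-0.25, 0.09, 2.65, 3.48, 0.91, -1.71] [-0.25, -0.47, 2.58, 3.96, 0.36, -2.28]
    180 [-1.1, 0.09, 2.65, 1.91, 1.14, -1.18] [-1.1, -0.48, 2.58, 1.56, 1.03, -0.47]
- -
[0.04, -0.05, 1.87, -0.0, 1.33, 0.12] [0.04, -0.13, 1.56, -0.0, 1.72, 0.12]
```

Run:
```python
from h import *
import cv2
S=lambda k:(lambda s:print(k,round(s["time"],1),s["width"].__round__(4),s["contact_force"].round(1),s["tcp_pos"].round(4)))(robot.sense())
th,G=1.05,.065
p,o=bpick(th,G,0,back=.12)
robot.move_pose(np.array([.45,0,.48]),o);S("way")
robot.move_pose(p,o);robot.servo_line(bpick(th,G,0)[0],v=.1);S("at")
robot.clamp();S("grip")
q=robot.sense()["tcp_pos"];robot.servo_line(q+[0,0,.2],v=.15);S("lift")
B=np.array([.45,-.12,0]);az=np.radians(-60)
p,o=stand(th,G,0,B+ez*.12,az);robot.move_pose(p,o);S("upright")
cv2.imwrite("pics/b1.png",cv2.resize(robot.read_camera("scene")[:,:,::-1][60:360,240:640],None,fx=2,fy=2))
```

```text
way 15.3 0.0854 [-0.4  0.2  0.2] [0.4502 0.     0.4797]
at 18.2 0.0853 [0.4 0.1 0.6] [ 0.4905 -0.1863  0.0193]
grip 18.7 0.0513 [-3.8 -0.4  6.3] [ 0.4905 -0.1863  0.0193]
lift 20.1 0.051 [-0.   0.4 -4.5] [ 0.4903 -0.1861  0.2184]
upright 22.0 0.0512 [-0.1  0.2 -4.7] [ 0.4465 -0.1139  0.1781]
```

View pics/b1.png

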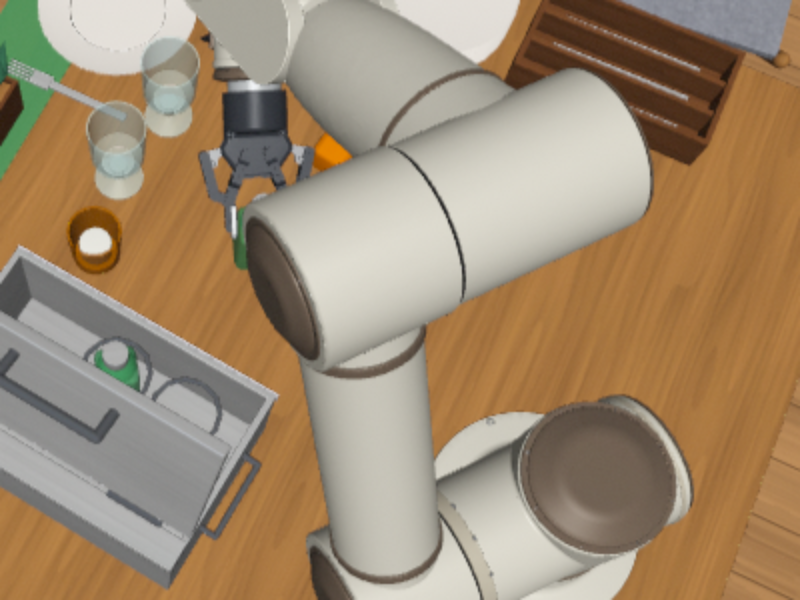

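The bottle is gripped and upright at (245,235), but lowering with this heading would bring the wrist close to the mill. I'll swing the tool to approach from -y, where only the low orange bottle lies, and then set it down.

Run:
```python
from h import *
S=lambda k:(lambda s:print(k,round(s["time"],1),s["width"].__round__(4),s["contact_force"].round(1),s["tcp_pos"].round(4)))(robot.sense())
th,G=1.05,.065
B=np.array([.45,-.12,0]);az=np.radians(-90)
p,o=stand(th,G,0,B+ez*.12,az);robot.move_pose(p,o);S("turned")
robot.servo_line(stand(th,G,0,B+ez*.012,az)[0],v=.12);S("near")
st=robot.servo_line(stand(th,G,0,B-ez*.008,az)[0],v=.015,threshold=5);S(("down",st))
robot.ungrasp();S("open")
q=robot.sense()["tcp_pos"];R=Ro.from_quat(o).as_matrix()
robot.servo_line(q-R[:,2]*.12,v=.15);S("back")
q=robot.sense()["tcp_pos"];robot.servo_line(q+[0,0,.12],v=.2)
import cv2
for n in("scene","top"):cv2.imwrite(f"pics/b2{n}.png",robot.read_camera(n)[:,:,::-1])
a=cv2.imread("pics/b2scene.png");b=cv2.imread("pics/b2top.png")
cv2.imwrite("pics/b2.png",np.hstack([cv2.resize(a[80:330,180:430],(400,400)),cv2.resize(b[130:380,260:510],(400,400))]))
```

```text
turned 22.5 0.051 [-0.1 -0.5 -3.9] [ 0.4493 -0.1135  0.1787]
near 23.5 0.0511 [ 0.5 -0.6 -4.9] [ 0.4502 -0.1131  0.0706]
('down', True) 24.3 0.0511 [ 0.4 -2.7  7. ] [ 0.4501 -0.1128  0.0592]
open 24.8 0.0856 [-0.  -0.2 -0. ] [ 0.4498 -0.1127  0.0585]
back 25.7 0.0854 [-0.3  0.5 -0.5] [ 0.4497 -0.2161  0.1179]
```

View pics/b2.png

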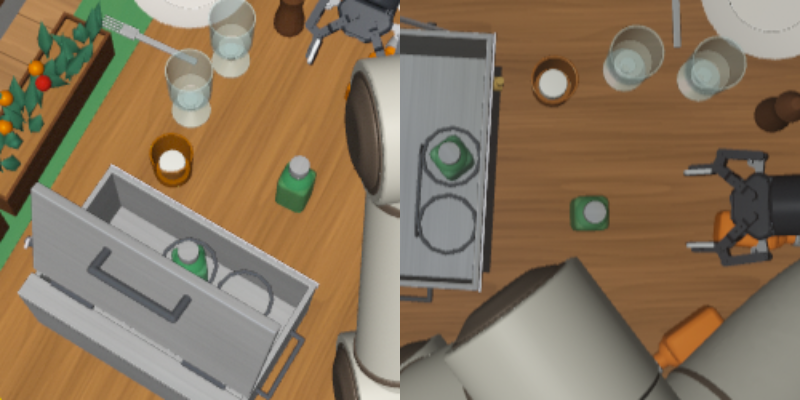

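The bottle stands upright, with its cap at top (381.9,262.5) and scene (367.5,184.4). The empty ring is at top (289,271). Next I'll locate the cap and ring before regrasping.

Run:
```python
from h import *
from fit import proj,C
def at(n,px,z):
    c=C[n];r=c["R"].T@np.array([(px[0]-c["cx"])/c["fx"],(px[1]-c["cy"])/c["fy"],1]);o=-c["R"].T@c["t"];return (o+r*(z-o[2])/r[2]).round(4)
print(at("top",(381.9,262.5),.14),at("scene",(367.5,184.4),.14),"ring",at("top",(289.4,270.6),.075),at("scene",(245/1.6+180,297/1.6+80),.075),chest(-.062,.09,.075))
f=lambda P:(lambda q:"-" if q is None else np.array(q).round(2).tolist())(robot.inverse_kinematics(*P))
for t in(0,.15,.3):
  d=-ez*np.cos(t)+ex*np.sin(t);print(t,f((np.array([.45,-.12,.131])+d*.017,quat(d,ey,1))),f((chest(-.062,.09,.143)+d*.017,quat(d,ey,1))))
```

```text
[ 0.45   -0.1208  0.14  ] [ 0.4485 -0.1151  0.14  ] ring [0.4372 0.0915 0.075 ] [0.438 0.091 0.075] [0.43879894 0.09277671 0.075     ]
0 [-0.43, -0.01, 1.85, -0.0, 1.3, -0.35] [0.04, -0.05, 1.87, -0.0, 1.33, 0.12]
0.15 [-0.52, 0.02, 1.83, 0.14, 1.36, -0.47] [-0.07, -0.07, 1.89, 0.15, 1.32, -0.03]
0.3 [-0.6, 0.06, 1.81, 0.26, 1.43, -0.58] [-0.17, -0.08, 1.92, 0.31, 1.34, -0.17]
```

Run:
```python
from h import *
import cv2
S=lambda k:(lambda s:print(k,round(s["time"],1),s["width"].__round__(4),s["contact_force"].round(1),s["tcp_pos"].round(4)))(robot.sense())
t=.12;d=-ez*np.cos(t)+ex*np.sin(t);o=quat(d,ey,1)
cap=lambda base:np.asarray(base)+ez*.131+d*.017
B=np.array([.4498,-.1195,0]);F=np.array([.4382,.0922,.012])
robot.move_pose(cap(B)+ez*.13,o);robot.servo_line(cap(B),v=.1);S("at")
robot.clamp();S("grip")
robot.servo_line(cap(B)+ez*.2,v=.15);S("lift")
robot.servo_line(cap([F[0],F[1],.2]),v=.15);S("over")
st=robot.servo_line(cap(F+ez*.07),v=.12,threshold=12);S(("above ring",st))
if not st: st=robot.servo_line(cap(F+ez*.012),v=.05,threshold=8);S(("in ring",st))
a=robot.read_camera("scene")[:,:,::-1];b=robot.read_camera("top")[:,:,::-1]
cv2.imwrite("pics/b3.png",np.hstack([cv2.resize(a[150:350,185:385],(400,400)),cv2.resize(b[160:360,200:400],(400,400))]))
```

```text
at 30.4 0.0855 [-0.2  0.4  0.5] [ 0.4502 -0.1176  0.1146]
grip 31.0 0.0303 [ 1.6 -0.9  5.1] [ 0.4502 -0.1175  0.1144]
lift 32.5 0.0303 [-0.7  0.9 -4.6] [ 0.4498 -0.1174  0.3133]
over 34.0 0.0303 [-0.3  0.1 -3.7] [0.4384 0.0937 0.3141]
('above ring', False) 35.2 0.0302 [-0.1  0.8 -4.3] [0.4387 0.0942 0.1968]
('in ring', False) 36.5 0.0304 [-0.2  0.9 -4.8] [0.4385 0.0942 0.1384]
```

View pics/b3.png

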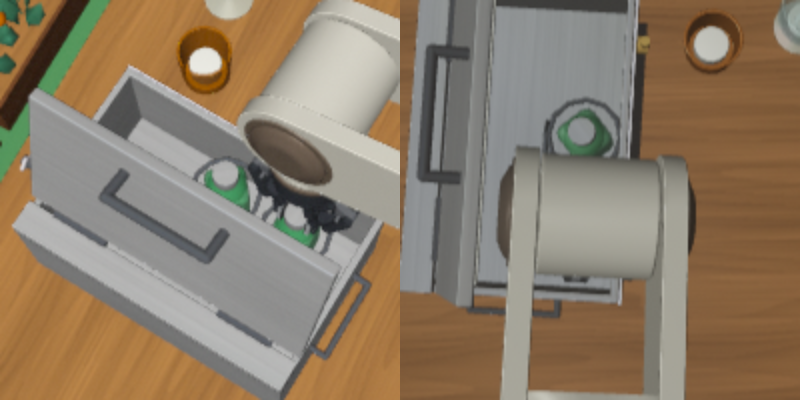

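The bottle has entered the empty ring at (297,230) without touching it. I'll lower it to the floor, release and withdraw.

Run:
```python
from h import *
import cv2
S=lambda k:(lambda s:print(k,round(s["time"],1),s["width"].__round__(4),s["contact_force"].round(1),s["tcp_pos"].round(4)))(robot.sense())
p=robot.sense()["tcp_pos"];st=robot.servo_line(p-ez*.02,v=.015,threshold=5);S(("floor",st))
robot.ungrasp();S("open")
p=robot.sense()["tcp_pos"];d=Ro.from_quat(robot.sense()["eef_rot"]).as_matrix()[:,2]
robot.servo_line(p-d*.2,v=.15);S("up")
p=robot.sense()["tcp_pos"];robot.servo_line([.40,-.2,p[2]],v=.2);S("aside")
a=robot.read_camera("scene")[:,:,::-1];b=robot.read_camera("top")[:,:,::-1]
cv2.imwrite("pics/b4.png",np.hstack([cv2.resize(a[70:370,150:450],(400,400)),cv2.resize(b[130:350,200:420],(400,400))]))
```

```text
('floor', True) 37.4 0.0303 [ 0.1 -0.5  5.4] [0.4386 0.0943 0.1264]
open 38.0 0.0851 [ 0.5  1.  -0.5] [0.4379 0.0942 0.1258]
up 39.5 0.0856 [-0.2  0.3  0.3] [0.4362 0.0704 0.3236]
aside 41.0 0.0856 [-0.4 -0.1  0.2] [ 0.4001 -0.1993  0.3237]
```

View pics/b4.png

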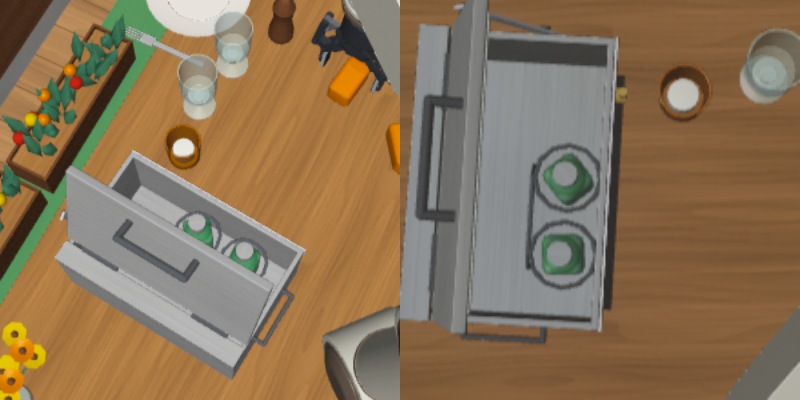

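Both bottles stand upright in their rings, at (568,177) and (562,255) in the top view. The lid is propped, the bystanders in view are where they were, and the robot is clear.

```bash
python3 -c "
from station import robot
print(robot.hand_in())"
```

```text
the job is handed in; nothing more can be done
None
```

The lid is propped on its stay, the green bottle stands upright in the formerly empty ring beside the other one, and the job was handed in at about 41 s with the robot clear (no verdict was returned).

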